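Clear the soldering tile and set the tweezers to its two lines

ROBOT

A 6-joint arm with a two-finger parallel gripper is mounted at the origin on the work surface. World frame = base frame: x ahead of the robot, y to its left, z up, the work surface at z = 0. Lengths are in m, angles in rad, forces in N, time in s.
With the tool pointing down it reaches from about 0.25 to 0.775 m from the base axis. Payload 4 kg.
Tool frame: the origin (TCP) lies at the very end of the fingers, on their centre line; the grasp point (between the pads) lies 19 mm behind it (robot.hold_point_z is the distance from the TCP to the grasp point, in m); z points along the fingers, y is the line along which they close (so a half turn about z gives the same grasp; the last joint's range is limited). The gripper opens to 94 mm and grips with 3 to 60 N. Pads are 16 mm wide; open, the fingers measure 119 mm over their backs; the gripper's body (75 mm by 177 mm) begins 78 mm behind the grasp point.
Start: joints at [-1.216, 0.087, 1.371, -0, 1.684, -0.103], TCP at [0.243, -0.493, 0.206] pointing down, gripper open.
Joint ranges: [-3.1, 3.1], [-0.76, 2.03], [0.27, 2.55], [-1.08, 4.22], [0.17, 2.65], [-2.57, 2.57]. Speed limits (rad/s): [2.79, 2.79, 3.14, 3.14, 3.14, 3.14].

INTERFACE

Orientations are given as [roll, pitch, yaw] about the fixed x, y, z axes, in that order (R = Rz(yaw) Ry(pitch) Rx(roll)).
In Python, from bench import robot gives the robot as it stands.
- The arm moves only by the tool carry_out, never from a script. Its argument "steps" is a list of rows, each a list of 3 entries, a list of its own where there are three numbers: the shift along the tool's x, y, z in m, then the turn about the tool's z in units of 10 degrees (1.0 is 10 degrees), then the closure, from -1 (fully open) to 1 (shut). In form: [[[tx, ty, tz], roll, jaw], ...]. A call has 1 to 10 rows; each row is the pose to reach, as a shift and turn from the pose commanded when the call began, along the tool's axes at that moment; what a row does not reach only later rows make up. A row lasts 1/8 s, in which the tool goes at most 62.5 mm and 10.7 degrees, less where a joint would pass 70% of its speed; a pose out of reach is approached as far as the arm can. A call with a gripper value outside its range is refused whole. The fingers move at their own pace and stop on an object; the grip force is fixed at half the most. Time passes only in rows, so rows that repeat a pose let the fingers close. It gives the time, the measured TCP pose, the force, the opening and the grip force at its end, in the units of the state.
- robot.get_obs(): the state, without advancing time (a new reading comes with each control period).
- robot.snapshot(name): name is "side" or "top" or "wrist"; returns a dict with "image" (400x640x3 uint8, red, green, blue), "z_map" (400x640 float32, m along the optical axis (not along the pixel's ray), 0 where there is no reading), "mtx" (3x3 intrinsics, pixels), "R" (3x3) and "t" (3): a world point X has camera coordinates R X + t. Camera axes: x right, y down, z forward; pixel columns grow to the right and rows downward; lengths in m; the calibration is good to about 2 mm. A picture is of the moment at which its call begins.
- robot.close_job(): hands the job in; it is judged then, once.
The state is a dict: "time": time; "joint_positions": joint angles; "qvel": joint speeds; "joint_torque": joint torques, N m; "tool_pos": TCP position; "ee_rot": TCP orientation; "wrist_force": force on the tool from outside, world axes, zero at the start; "wrist_torque": the same for the moment, N m; "width": finger opening in m; "finger_force": force on a finger pad.
Only numpy, scipy, OpenCV 4.12 (cv2) and the standard library are available. Lean on these libraries where they do the work, as an engineer would, in place of code of your own. Each camera call takes 0.05 s, during which the arm holds its last target. There are 200 camera calls.

TASK

Use the wooden scraper block to wipe the three brass offcuts off the white soldering tile, keeping your fingers off the offcuts, and stand the scraper back on the bench. Then pick up the sprung tweezers, hold them with their tips a finger's breadth or less above the tile without touching it, and squeeze until the gap between the tips matches the gap between the tile's two black lines, one tip right above each line and within its length. Finish while still holding the tweezers steady at that gap, and leave everything else on the bench where it is.

Things in the scene. Friction and masses are not known exactly. Their poses are not given: they have to be found in the camera images.
- plate: white ceramic soldering tile fixed to the bench, 140 mm along its x, 110 mm along its y, 12 mm thick; origin at the centre of its underside, on the bench. Turned up to 0.35 rad from the bench's axes
- mark_l: thin black line on the tile, 36 mm long (along its own x, parallel to the tile's x), 2 mm wide, the one nearer the tile's +y side; origin at the middle of the line, on the tile's top face. The distance between the two lines, 12 to 28 mm, is the wanted tip gap
- mark_r: the other black line, alike and parallel, nearer the tile's -y side; origin at its middle on the tile's top
- chip_a: an L-shaped brass offcut, 18 x 12 mm, 6 mm thick, 12 g, lying flat on the tile at the start; origin at the centre of its underside
- chip_b: an L-shaped brass offcut, 18 x 12 mm, 6 mm thick, 12 g, lying flat on the tile at the start; origin at the centre of its underside
- chip_c: an L-shaped brass offcut, 18 x 12 mm, 6 mm thick, 12 g, lying flat on the tile at the start; origin at the centre of its underside
- scraper: scraper block of light wood with a rubber foot, standing on the bench: 24 mm thick (x), 100 mm long (y), 52 mm high (z); rubber foot is the lowest 6 mm, 16 mm thick; about 90 g; origin at the centre of its underside. Grip it across the 24 mm. Stands loose
- tweezers: big steel sprung tweezers, 60 g, loose, lying on their leaves' edges so that they close sideways. Origin on the centre line at the underside; x to the tips, y across, z up. A 15 mm high back block (x -93 to -60 mm) joins the leaves. Each leaf has a ridged finger plate 50 mm long (x -10 to +40 mm), 18 mm high from the underside: squeeze across these two
- grip (a point): point of the tweezers midway between the two finger plates, x = +15 mm on the centre line, 9 mm above the underside. With T = 0.108 rad minus a leaf's angle, the plates' outer faces are here 28 mm + 150 mm x T apart (44 mm untouched, 28 mm with the leaves parallel)
- tip_l (a point): the tip on the tweezers' +y side: underside of the leaf's end at x = +70 mm, mid-thickness (tip 3 mm thick, 6 mm high). With T = 0.108 rad minus a leaf's angle, the tips are 20 mm + 260 mm x T apart (48 mm untouched, 20 mm with the leaves parallel)
- tip_r (a point): the tip on the tweezers' -y side, likewise
- leg_l (a joint): angle of the +y leaf about its hinge (x = -60 mm, y = +7 mm on the tweezers), rad: 0 untouched, grows as it is squeezed inwards, 0.108 parallel, stop at 0.2. Spring 7 N m/rad: about 10 N on the finger plate at 0.108. Carried most firmly with the leaves about parallel, when the plates lie flat on the fingers; held wider they can pivot out
- leg_r (a joint): angle of the -y leaf, likewise
- hammer: bystander, to be left alone: a hammer lying down, 230 mm long; origin at its underside
- mandrel: bystander, to be left alone: a steel ring mandrel, an upright tapered rod 130 mm high on a 60 mm round foot; origin at its underside
- sheets: bystander, to be left alone: a stack of brass sheet offcuts, about 70 x 60 mm, 9 mm high; origin at its underside
- snips: bystander, to be left alone: metal snips lying flat, about 160 mm long, 16 mm high; origin at its underside
- file: bystander, to be left alone: a wooden-handled needle tool lying down, 200 mm long; origin at its underside
- bangle: bystander, to be left alone: a brass bangle lying flat, 66 mm across, 10 mm high; origin at its underside
Mind the look-alikes: they are no part of the job. What is shaped like the scraper but orange or purple is not meant. Of the things shaped like the plate, the white one is meant.

How it is judged:
By the outcome, as a careful person would: the job done as asked, in the order asked, and still so for the second after the job is handed in, while the arm keeps its last pose, push and grip.
It also fails if it takes over 56 s, if anything falls off the work surface, if the arm or the gripper's body presses on something with over 40 N, if the wrist force passes 120 N, or if a joint passes its speed limit or range.

## Working session

There is one attempt and no reset: what is moved stays moved. The work goes in short steps, Python scripts to look and compute and a tool call to move; the robot and the scene stay as the last step left them, time stands still between calls to the robot, and variables do not carry over. Pictures are saved under pics/ and viewed, at most 10 in all, crops included, and the job is handed in when it is done.

Besides the shell and the picture viewer there is one more tool, called as a command line: name --argument value ..., lists and objects as JSON in quotes. carry_out: Moves the arm, as the interface text tells. Its arguments: {"type":"object","properties":{"steps":{"type":"array","items":{"type":"array"}}},"required":["steps"]}

```bash
ls; mkdir -p pics
cat > h.py <<'E'
import numpy as np, cv2, pickle
from bench import robot
def snap(n,f):
    s=robot.snapshot(n); cv2.imwrite(f'pics/{f}.png',cv2.cvtColor(s['image'],cv2.COLOR_RGB2BGR)); pickle.dump(s,open(f'pics/{f}.pkl','wb')); return s
def load(f): return pickle.load(open(f'pics/{f}.pkl','rb'))
def ray(s,uv,z):
    "pixels -> world points on plane z"
    uv=np.atleast_2d(uv).astype(float); d=np.c_[uv,np.ones(len(uv))]@np.linalg.inv(s['mtx']).T@s['R']
    c=-s['R'].T@s['t']; return c+d*((z-c[2])/d[:,2])[:,None]
def cloud(s):
    v,u=np.mgrid[:400,:640]; z=s['z_map']; p=np.stack([u*z,v*z,z],-1)@np.linalg.inv(s['mtx']).T
    return (p-s['t'])@s['R']
def proj(s,X):
    c=np.atleast_2d(X)@s['R'].T+s['t']; p=c@s['mtx'].T; return p[:,:2]/p[:,2:]
E
python3 -c "
from h import *
for n in ['top','side']:
    s=snap(n,n+'0'); print(s['mtx'],-s['R'].T@s['t'],s['R'])
print(robot.get_obs())"
```

```text
pics
[[477.02447499   0.         311.56577974]
 [  0.         477.02447499 194.52713124]
 [  0.           0.           1.        ]] [ 0.3756709  -0.00175434  1.62192419] [[ 0.01340971 -0.99988485  0.00710456]
 [-0.99496642 -0.01404874 -0.09921921]
 [ 0.0993076  -0.00573829 -0.99504024]]
[[379.01710586   0.         315.42535276]
 [  0.         379.01710586 201.39665558]
 [  0.           0.           1.        ]] [ 0.42336411 -0.93504309  0.65387665] [[ 0.99028291 -0.1388889  -0.0070454 ]
 [-0.08366496 -0.55453518 -0.82794379]
 [ 0.11108528  0.82048803 -0.56076684]]
{'time': 0.1, 'joint_positions': array([-1.21612134e+00,  8.78848919e-02,  1.37206195e+00, -9.55684683e-06,
        1.68356812e+00, -1.03091737e-01]), 'qvel': array([ 0.00089911, -0.00125176, -0.00343077,  0.00047835, -0.00110623,
       -0.00063953]), 'joint_torque': array([ 3.61659237e-03, -3.41249514e+01, -3.03302836e+01,  7.20146787e-02,
        3.03614675e-02, -1.05228185e-04]), 'tool_pos': array([ 0.24290303, -0.49293128,  0.20444001]), 'ee_rot': array([-3.13967957e+00, -1.88375470e-04,  4.57765477e-01]), 'wrist_force': array([ 0.12036197, -1.13437026, -0.56793941]), 'wrist_torque': array([-0.02438994, -0.03878652,  0.05257198]), 'finger_force': 0.0, 'width': 0.09394490329010245}
```

View pics/top0.png

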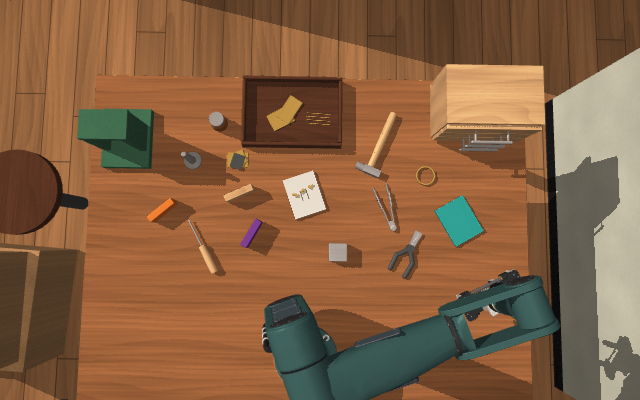

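View pics/side0.png

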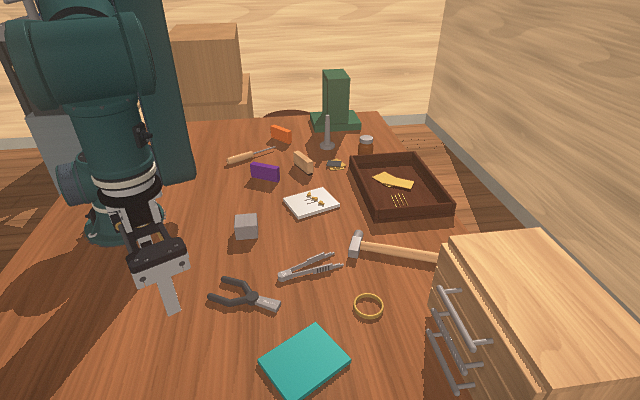

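The top view shows the tile at (304,195), the wooden scraper at (239,194), and the tweezers at (385,205) with the back block at about (393,228) and the tips up toward +x. The orange block (161,210), the purple block (252,233) and the teal tile (459,221) are look-alikes. Next I'll get coarse positions.

```bash
python3 -c "
from h import *
s=load('top0'); im=s['image'].astype(int); hsv=cv2.cvtColor(s['image'],cv2.COLOR_RGB2HSV)
def rect(m,z,box,n):
    k=np.zeros_like(m,dtype=np.uint8); x0,y0,x1,y1=box; k[y0:y1,x0:x1]=m[y0:y1,x0:x1]
    cs,_=cv2.findContours(k,0,2); c=max(cs,key=cv2.contourArea); b=cv2.boxPoints(cv2.minAreaRect(c)); w=ray(s,b,z)
    print(n,w.mean(0).round(4),'edges',[ (np.linalg.norm(e).round(3),np.arctan2(e[1],e[0]).round(3)) for e in (w[1]-w[0],w[2]-w[1])])
rect((im.min(2)>150),.012,(270,160,340,230),'plate')
P=cloud(s)
rect((P[...,2]>.035)&(P[...,2]<.07),.052,(215,175,262,210),'scraper')
m=(hsv[...,1]<90)&(im.max(2)>90); rect(m,.01,(366,176,405,236),'tw')
for q in [(376,185),(391,183),(393,228)]: print(q,ray(s,[q],.01))
for n,q,z in [('hammer',(370,168),.01),('snips',(405,260),.01),('sheets',(238,158),.01),('mandrel',(193,160),.01),('purple',(252,233),.05),('file',(190,222),.01),('graycube',(338,252),.05),('trayNearL',(243,147),.03),('trayNearR',(342,152),.03)]: print(n,ray(s,[q],z).round(3), P[q[1],q[0]].round(3))
w=robot.snapshot('wrist'); o=robot.get_obs(); from scipy.spatial.transform import Rotation as Ro
Rt=Ro.from_euler('xyz',o['ee_rot']).as_matrix(); print('cam in tool',Rt.T@(-w['R'].T@w['t']-o['tool_pos']),(w['R']@Rt).round(2),w['mtx'][0,0],robot.hold_point_z)
cv2.imwrite('pics/crop.png',cv2.resize(cv2.cvtColor(s['image'][140:260,210:420],cv2.COLOR_RGB2BGR),None,fx=3.8,fy=3.8,interpolation=cv2.INTER_CUBIC))
"
```

```text
plate [0.5367 0.0153 0.012 ] edges [(np.float64(0.108), np.float64(-1.232)), (np.float64(0.138), np.float64(-2.809))]
scraper [0.536  0.2318 0.052 ] edges [(np.float64(0.1), np.float64(-1.147)), (np.float64(0.026), np.float64(-2.715))]
tw [ 0.4949 -0.2666  0.01  ] edges [(np.float64(0.051), np.float64(-1.235)), (np.float64(0.157), np.float64(-2.822))]
(376, 185) [[ 0.57225141 -0.23006168  0.01      ]]
(391, 183) [[ 0.57984589 -0.28123072  0.01      ]]
(393, 228) [[ 0.42685725 -0.28751196  0.01      ]]
hammer [[ 0.63 -0.21  0.01]] [ 0.628 -0.208  0.026]
snips [[ 0.32  -0.327  0.01 ]] [ 0.32  -0.328  0.006]
sheets [[0.658 0.242 0.01 ]] [0.659 0.242 0.008]
mandrel [[0.649 0.395 0.01 ]] [0.644 0.388 0.039]
purple [[0.403 0.183 0.05 ]] [0.403 0.184 0.042]
file [[0.438 0.397 0.01 ]] [0.437 0.396 0.016]
graycube [[ 0.345 -0.1    0.05 ]] [ 0.345 -0.1    0.041]
trayNearL [[0.693 0.223 0.03 ]] [ 0.699  0.228 -0.001]
trayNearR [[ 0.681 -0.112  0.03 ]] [ 0.687 -0.114 -0.004]
cam in tool [ 0.06659065  0.00027795 -0.17904014] [[-0.    1.   -0.  ]
 [-0.97 -0.   -0.23]
 [-0.23 -0.    0.97]] 294.9972572838277 0.0188
```

View pics/crop.png

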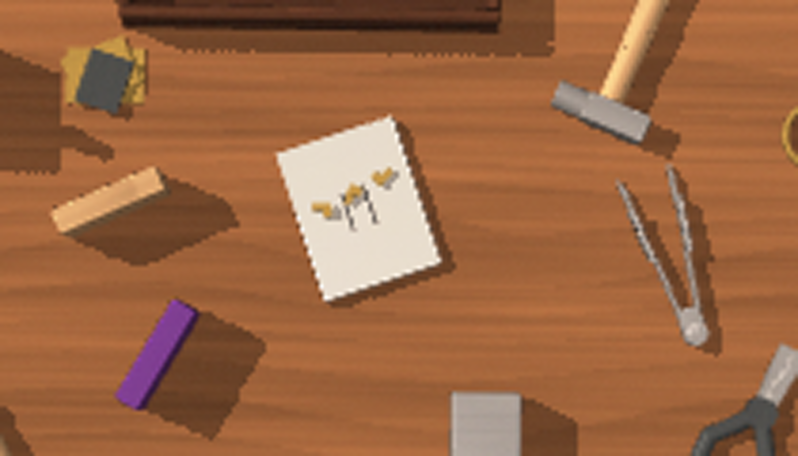

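```bash
cat >> h.py <<'E'
from scipy.spatial.transform import Rotation as Ro
def go(x,y,z,yaw):
    "shift in tool axes and turn (10 deg units) to reach a tool-down pose"
    o=robot.get_obs(); R=Ro.from_euler('xyz',o['ee_rot']).as_matrix(); d=R.T@(np.array([x,y,z])-o['tool_pos'])
    t=-((yaw-o['ee_rot'][2]+np.pi)%(2*np.pi)-np.pi)
    print('shift',d.round(4),'turn',round(np.degrees(t)/10,3),'| at',o['tool_pos'].round(4),o['ee_rot'].round(4),'t',round(o['time'],2),'w',round(o['width'],4),'F',o['wrist_force'].round(1),o['finger_force'].round(1))
E
python3 -c "
from h import *
go(.536,.232,.2,1.998)"
```

```text
Traceback (most recent call last):
  File "h.py", line 20, in go
    print('shift',d.round(4),'turn',round(np.degrees(t)/10,3),'| at',o['tool_pos'].round(4),o['ee_rot'].round(4),'t',round(o['time'],2),'w',round(o['width'],4),'F',o['wrist_force'].round(1),o['finger_force'].round(1))
                                                                                                                                                                                              ^^^^^^^^^^^^^^^^^^^^^^^
AttributeError: 'float' object has no attribute 'round'
```

```bash
sed -i "s/o\['finger_force'\].round(1)/round(o['finger_force'],1)/" h.py
python3 -c "
from h import *
go(.536,.232,.2,1.998)"
```

```text
shift [ 0.5833 -0.5208  0.0056] turn -8.825 | at [ 0.243  -0.493   0.2046] [-3.140e+00 -2.000e-04  4.578e-01] t 0.15 w 0.0936 F [ 0.  -0.6 -0.2] 0.0
```

carry_out --steps '[[[0.583,-0.521,0.004],-8.8,-0.1],[[0.583,-0.521,0.004],-8.8,-0.1],[[0.583,-0.521,0.004],-8.8,-0.1],[[0.583,-0.521,0.004],-8.8,-0.1],[[0.583,-0.521,0.004],-8.8,-0.1],[[0.583,-0.521,0.004],-8.8,-0.1],[[0.583,-0.521,0.004],-8.8,-0.1],[[0.583,-0.521,0.004],-8.8,-0.1],[[0.583,-0.521,0.004],-8.8,-0.1],[[0.583,-0.521,0.004],-8.8,-0.1]]'

```text
time: 1.4
tool_pos: [0.4773, 0.0882, 0.2021]
ee_rot: [3.142, 0.001, 1.994]
wrist_force: [0.9, -0.5, 0.4]
width: 0.0516
finger_force: 0.0
```

```bash
python3 -c "
from h import *
go(.536,.232,.2,1.998)"
```

```text
shift [0.107  0.1126 0.002 ] turn -0.022 | at [0.4773 0.0882 0.2021] [3.1415e+00 5.0000e-04 1.9942e+00] t 1.4 w 0.0516 F [ 0.9 -0.5  0.4] 0.0
```

carry_out --steps '[[[0.05,0.056,0],0,-0.1],[[0.107,0.113,0],0,-0.1],[[0.107,0.113,0],0,-0.1],[[0.107,0.113,0],0,-0.1],[[0.107,0.113,0],0,-0.1]]'

```text
time: 2.02
tool_pos: [0.5358, 0.2293, 0.2019]
ee_rot: [-3.14, 0.001, 1.993]
wrist_force: [0.6, -0.5, 0.9]
width: 0.0518
finger_force: 0.0
```

```bash
python3 -c "
from h import *
s=snap('wrist','w1'); go(.536,.232,.2,1.998)
P=cloud(s); m=((P[...,2]>.044)&(P[...,2]<.058)&(abs(P[...,0]-.536)<.075)&(abs(P[...,1]-.232)<.075)).astype(np.uint8)
cs,_=cv2.findContours(m,0,2)
for c in sorted(cs,key=cv2.contourArea)[-2:]:
    b=cv2.boxPoints(cv2.minAreaRect(c)); w=ray(s,b,.052); print(cv2.contourArea(c),w.round(4).tolist(),w.mean(0),[(np.linalg.norm(e).round(4),np.arctan2(e[1],e[0]).round(3)) for e in (w[1]-w[0],w[2]-w[1])])
"
```

```text
shift [0.0028 0.0014 0.0022] turn -0.032 | at [0.5359 0.2289 0.2022] [-3.1410e+00  5.0000e-04  1.9925e+00] t 2.08 w 0.0521 F [ 0.7  0.3 -0.1] 0.0
1714.5 [[0.506, 0.2726, 0.052], [0.527, 0.282, 0.052], [0.568, 0.1929, 0.052], [0.5455, 0.1828, 0.052]] [0.53660998 0.23254909 0.052     ] [(np.float64(0.023), np.float64(0.422)), (np.float64(0.0981), np.float64(-1.139))]
```

View pics/w1.png

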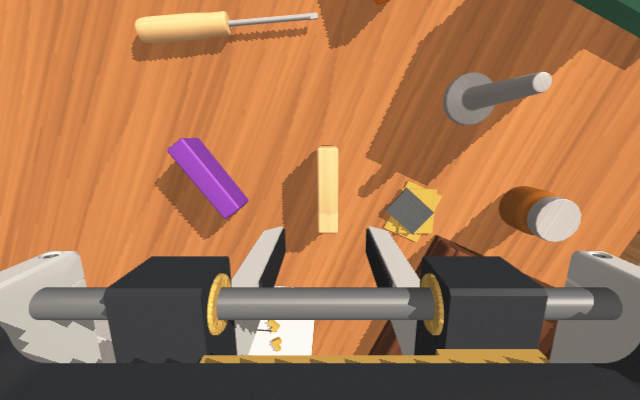

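carry_out --steps '[[[0.003,0.002,0.05],0,-0.1],[[0.003,0.002,0.1],0,-0.1],[[0.003,0.002,0.15],0,-0.1],[[0.003,0.002,0.182],0,-0.1],[[0.003,0.002,0.182],0,-0.1],[[0.003,0.002,0.182],0,1],[[0.003,0.002,0.182],0,1],[[0.003,0.002,0.182],0,1],[[0.003,0.002,0.182],0,1]]'

```text
time: 3.2
tool_pos: [0.5377, 0.2339, 0.022]
ee_rot: [3.139, 0.001, 1.994]
wrist_force: [-1.5, -0.7, 5.2]
width: 0.0242
finger_force: 30.0
```

```bash
python3 -c "
from h import *
a=.335; ex=np.array([np.cos(a),np.sin(a)])
c=np.array([.5367,.0153]); p=c-ex*.03; print('start over tile',p,'end',c+ex*.09)
go(p[0],p[1],.09,a+np.pi/2)
s=load('top0'); im=s['image']; hsv=cv2.cvtColor(im,cv2.COLOR_RGB2HSV); m=(hsv[...,1]>110)[140:260,210:420]; 
k=np.zeros((400,640),np.uint8); k[180:208,288:320]=(hsv[...,1]>90)[180:208,288:320]
n,l,st,ce=cv2.connectedComponentsWithStats(k)
for i in range(1,n):
  w=ray(s,[ce[i]],.018)[0,:2]-c; print(st[i,4],'plate xy',w@ex,w@[-ex[1],ex[0]])
"
```

```text
start over tile [0.50836769 0.00543692] end [0.62169693 0.04488923]
shift [-0.1963 -0.1204 -0.0682] turn 0.504 | at [0.5377 0.2339 0.022 ] [3.1391e+00 6.0000e-04 1.9938e+00] t 3.2 w 0.0242 F [-1.5 -0.7  5.2] 30.0
15 plate xy 0.02167537134605826 -0.05933608127230726
15 plate xy 0.018926597862822196 -0.028666155607175097
14 plate xy 0.013026334978106402 0.0007727130035601841
15 plate xy 0.00951144341502321 0.030013089985281127
18 plate xy -0.01564748900519578 0.058876560735686805
```

carry_out --steps '[[[0,0,-0.035],0,1],[[0,0,-0.068],0,1],[[-0.05,-0.03,-0.068],0.2,1],[[-0.1,-0.06,-0.068],0.5,1],[[-0.15,-0.09,-0.068],0.5,1],[[-0.196,-0.12,-0.068],0.5,1],[[-0.196,-0.12,-0.068],0.5,1],[[-0.196,-0.12,-0.068],0.5,1]]'

```text
time: 4.2
tool_pos: [0.5078, 0.0061, 0.0882]
ee_rot: [3.141, -0.001, 1.906]
wrist_force: [0.2, 0.3, 0.1]
width: 0.0239
finger_force: 30.0
```

```bash
python3 -c "
from h import *
go(.5084,.0054,.0348,.335+np.pi/2)
go(.624,.0457,.0348,.335+np.pi/2)
s=snap('side','s1'); cv2.imwrite('pics/s1c.png',cv2.resize(cv2.cvtColor(s['image'][120:250,240:400],cv2.COLOR_RGB2BGR),None,fx=4,fy=4))
"
```

```text
shift [-0.0009  0.0003  0.0534] turn 0.001 | at [0.5078 0.0061 0.0882] [ 3.1414e+00 -8.0000e-04  1.9059e+00] t 4.2 w 0.0239 F [0.2 0.3 0.1] 30.0
shift [-0.0009  0.1228  0.0534] turn 0.001 | at [0.5078 0.0061 0.0882] [ 3.1414e+00 -8.0000e-04  1.9059e+00] t 4.2 w 0.0239 F [0.2 0.3 0.1] 30.0
```

View pics/s1c.png

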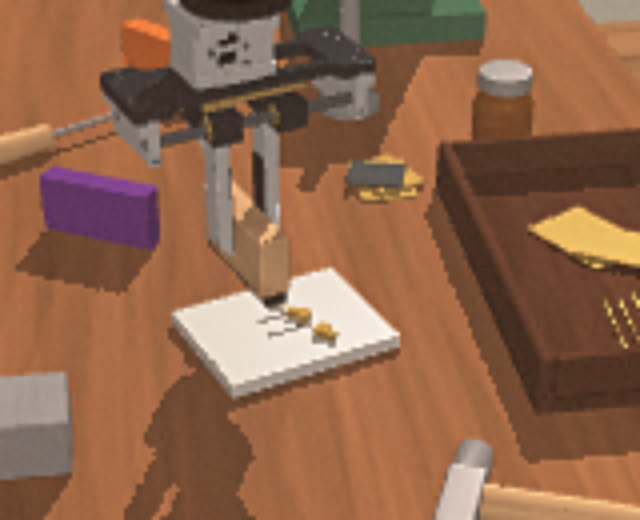

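carry_out --steps '[[[-0.001,0,0.02],0,1],[[-0.001,0,0.04],0,1],[[-0.001,0,0.053],0,1],[[-0.001,0,0.053],0,1],[[-0.001,0.01,0.053],0,1],[[-0.001,0.02,0.053],0,1],[[-0.001,0.03,0.053],0,1],[[-0.001,0.04,0.053],0,1],[[-0.001,0.05,0.053],0,1],[[-0.001,0.06,0.053],0,1]]'

```text
time: 5.5
tool_pos: [0.5654, 0.0247, 0.0352]
ee_rot: [-3.141, 0.0, 1.906]
wrist_force: [-0.6, -0.4, -0.6]
width: 0.0234
finger_force: 30.0
```

carry_out --steps '[[[0,0.01,0],0,1],[[0,0.02,0],0,1],[[0,0.03,0],0,1],[[0,0.04,0],0,1],[[0,0.05,0],0,1],[[0,0.06,0],0,1],[[0,0.066,0],0,1],[[0,0.066,0],0,1]]'

```text
time: 6.5
tool_pos: [0.6274, 0.0464, 0.0352]
ee_rot: [-3.141, 0.0, 1.907]
wrist_force: [0.3, 0.0, -0.5]
width: 0.0237
finger_force: 30.0
```

```bash
python3 -c "
from h import *
go(.5377,.2339,.09,1.994)
s=snap('side','s2'); cv2.imwrite('pics/s2c.png',cv2.resize(cv2.cvtColor(s['image'][120:250,240:400],cv2.COLOR_RGB2BGR),None,fx=4,fy=4))
"
```

```text
shift [ 0.2066 -0.0229 -0.0548] turn -0.5 | at [0.6274 0.0464 0.0352] [-3.1414e+00  1.0000e-04  1.9067e+00] t 6.5 w 0.0237 F [ 0.3  0.  -0.5] 30.0
```

View pics/s2c.png

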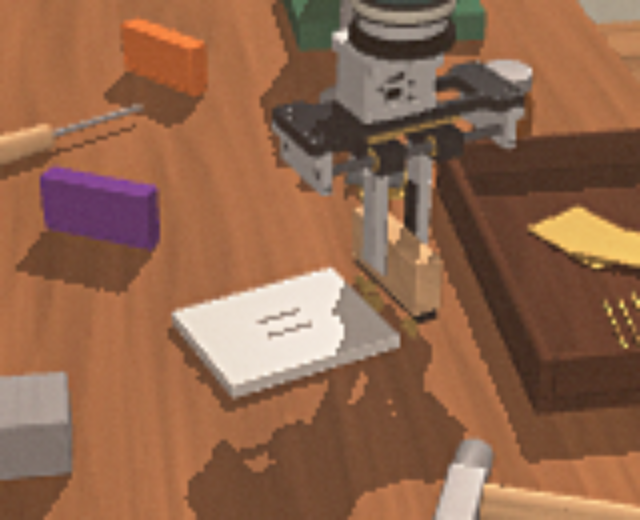

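The tile is clear, with offcuts on the bench beyond its +x edge, at about (365,290) and (408,325) in the crop. Next I'll put the scraper back.

carry_out --steps '[[[0,0,-0.035],0,1],[[0,-0.005,-0.055],0,1],[[0.05,-0.023,-0.055],-0.2,1],[[0.1,-0.023,-0.055],-0.5,1],[[0.15,-0.023,-0.055],-0.5,1],[[0.207,-0.023,-0.055],-0.5,1],[[0.207,-0.023,-0.055],-0.5,1],[[0.207,-0.023,-0.055],-0.5,1]]'

```text
time: 7.55
tool_pos: [0.5371, 0.2337, 0.0906]
ee_rot: [3.141, 0.001, 1.994]
wrist_force: [0.4, -1.0, -1.1]
width: 0.0238
finger_force: 30.0
```

```bash
python3 -c "
from h import *
go(.5377,.2339,.0225,1.994)
s=snap('wrist','w2'); im=s['image']; P=cloud(s); d=abs(P[...,:2]-[.5367,.0153])
m=np.linalg.norm(P[...,:2]-[.62,.045],axis=2)<.1
m&=(P[...,2]<.03)
hsv=cv2.cvtColor(im,cv2.COLOR_RGB2HSV)
"
```

```text
shift [0.     0.0006 0.0681] turn 0.001 | at [0.5371 0.2337 0.0906] [3.1413e+00 1.0000e-03 1.9942e+00] t 7.55 w 0.0238 F [ 0.4 -1.  -1.1] 30.0
```

carry_out --steps '[[[0,0,0.03],0,1],[[0,0,0.055],0,1],[[0,0,0.064],0,1],[[0,0,0.0685],0,1],[[0,0,0.0685],0,1],[[0,0,0.0685],0,0.2],[[0,0,0.0685],0,0],[[0,0,0.0685],0,-0.1],[[0,0,0.0685],0,-0.1]]'

```text
time: 8.72
tool_pos: [0.5373, 0.2342, 0.022]
ee_rot: [3.141, 0.0, 1.994]
wrist_force: [-0.1, -0.3, 0.6]
width: 0.0514
finger_force: 0.0
```

carry_out --steps '[[[0,0,-0.03],0,-0.1],[[0,0,-0.09],0,-0.1],[[0,0,-0.15],0,-0.1],[[0,0,-0.18],0,-0.1],[[0,0,-0.18],0,-0.1]]'

```text
time: 9.35
tool_pos: [0.5388, 0.2347, 0.2054]
ee_rot: [3.134, 0.001, 1.994]
wrist_force: [1.1, 0.2, -0.7]
width: 0.0519
finger_force: 0.0
```

```bash
python3 -c "
from h import *
s=snap('wrist','w3'); P=cloud(s); m=((P[...,2]>.044)&(P[...,2]<.058)&(abs(P[...,0]-.536)<.075)&(abs(P[...,1]-.232)<.075)).astype(np.uint8)
print('scraper top px',m.sum(),P[m>0].mean(0))
go(.49,-.19,.24,0.2)
"
```

```text
scraper top px 1749 [0.53779324 0.23489569 0.05170985]
shift [-0.3674 -0.2174 -0.038 ] turn 10.277 | at [0.5375 0.2343 0.2023] [3.1397e+00 3.0000e-04 1.9937e+00] t 9.4 w 0.0514 F [ 0.3 -0.5 -0.6] 0.0
```

carry_out --steps '[[[-0.442,-0.175,-0.02],10,-0.1],[[-0.442,-0.175,-0.02],10,-0.1],[[-0.442,-0.175,-0.02],10,-0.1],[[-0.442,-0.175,-0.02],10,-0.1],[[-0.442,-0.175,-0.02],10,-0.1],[[-0.442,-0.175,-0.02],10,-0.1],[[-0.442,-0.175,-0.02],10,-0.1],[[-0.442,-0.175,-0.02],10,-0.3],[[-0.442,-0.175,-0.02],10,-0.3],[[-0.442,-0.175,-0.02],10,-0.3]]'

```text
time: 10.65
tool_pos: [0.5577, -0.2411, 0.2175]
ee_rot: [-3.137, 0.005, 0.244]
wrist_force: [-0.1, -0.9, -0.7]
width: 0.0611
finger_force: 0.0
```

```bash
python3 -c "
from h import *
go(.51,-.265,.22,0.25)
s=snap('wrist','w4'); print(proj(s,[[.5,-.265,.01]]))
t=snap('top','t4'); im=t['image']; cv2.imwrite('pics/w4t4.png',cv2.cvtColor(np.vstack([s['image'][:300],cv2.resize(im[150:220,240:390],(640,299),interpolation=cv2.INTER_CUBIC)]),cv2.COLOR_RGB2BGR))
"
```

```text
shift [-0.052   0.0116 -0.0023] turn -0.034 | at [ 0.5577 -0.2411  0.2175] [-3.137   0.0049  0.2441] t 10.65 w 0.0611 F [-0.1 -0.9 -0.7] 0.0
[[332.26011005 228.39398847]]
```

View pics/w4t4.png

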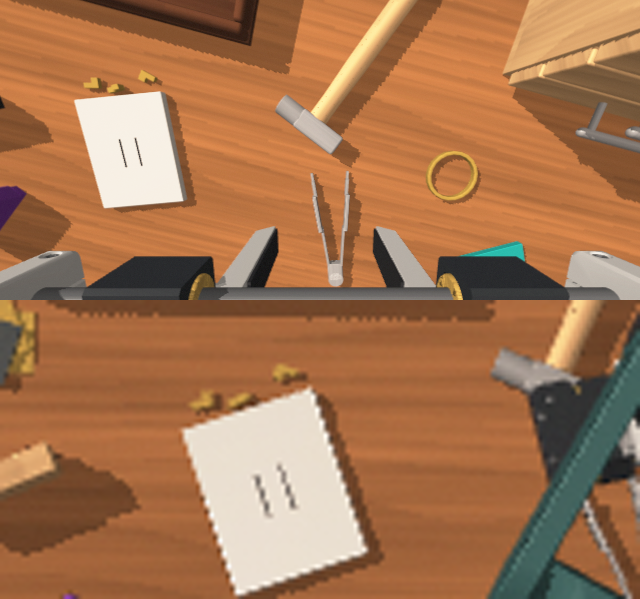

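All three offcuts lie on the bench beyond the tile edge, at wrist-view pixels (92,84), (115,88) and (147,76). The tweezer tips are at (313,175) and (348,173), the block is at (336,273), and the lines are at (122,152) and (139,151). Next I'll measure the tweezers and the lines.

```bash
cat > m.py <<'E'
from h import *
def marks(s,guess=(.5367,.0153)):
    g=s['image'].min(2); P=cloud(s); near=(np.linalg.norm(ray(s,np.stack(np.meshgrid(np.arange(640),np.arange(400)),-1).reshape(-1,2),.012)[:,:2]-guess,axis=1).reshape(400,640)<.045)
    n,l,st,ce=cv2.connectedComponentsWithStats((near&(g<130)).astype(np.uint8)); out=[]
    for i in range(1,n):
        if st[i,4]<12: continue
        v,u=np.where(l==i); wt=(220-g[v,u].astype(float)).clip(0); w=ray(s,np.c_[u,v],.012)[:,:2]; c=(w*wt[:,None]).sum(0)/wt.sum()
        d=np.linalg.svd(w-c)[2][0]; d*=np.sign(d[0]); L=np.ptp((w-c)@d); out.append((c,np.arctan2(d[1],d[0]),L)); print('mark',c.round(4),'ang',out[-1][1].round(3),'len',L.round(4),st[i,4])
    if len(out)==2:
        a=np.mean([o[1] for o in out]); n_=np.array([-np.sin(a),np.cos(a)]); print('gap',abs((out[0][0]-out[1][0])@n_),'mid',(out[0][0]+out[1][0])/2,'ang',a)
    return out
E
python3 -c "
from m import *
s=load('w4'); marks(s)
im=s['image']; hsv=cv2.cvtColor(im,cv2.COLOR_RGB2HSV); k=np.zeros((400,640),np.uint8)
k[165:288,302:362]=(hsv[...,1]<70)[165:288,302:362]
cs,_=cv2.findContours(k,0,2); cs=[c for c in cs if cv2.contourArea(c)>15]
for c in cs:
  x,y,w,h=cv2.boundingRect(c); t=c[c[:,0,1].argmin(),0]; b=c[c[:,0,1].argmax(),0]; print(cv2.contourArea(c),x,y,w,h,'top',t,ray(s,[t],.006).round(4),'bot',b,ray(s,[b],.015).round(4))
for v in range(166,288,6):
  u=np.where(k[v]>0)[0]
  if len(u): print(v,u.min(),u.max(),ray(s,[[u.min()-.5,v],[u.max()+.5,v]],.010)[:,:2].round(4).tolist())
"
```

```text
mark [0.5344 0.0233] ang 0.332 len 0.0346 41
mark [0.541  0.0038] ang 0.331 len 0.0344 35
gap 0.02060277831028953 mid [0.53772401 0.01357107] ang 0.3313502794014707
744.0 311 171 39 115 top [347 171] [[ 0.581  -0.2647  0.006 ]] bot [332 285] [[ 0.4193 -0.285   0.015 ]]
172 347 348 [[0.58, -0.264], [0.5806, -0.2665]]
178 312 348 [[0.5611, -0.2212], [0.5729, -0.2686]]
184 312 348 [[0.5533, -0.223], [0.5652, -0.2707]]
190 313 347 [[0.5458, -0.2262], [0.557, -0.2715]]
196 313 349 [[0.5378, -0.2281], [0.5498, -0.2762]]
202 314 348 [[0.5301, -0.2313], [0.5415, -0.277]]
208 314 348 [[0.522, -0.2332], [0.5334, -0.2792]]
214 315 347 [[0.5141, -0.2365], [0.5249, -0.28]]
220 316 347 [[0.5061, -0.2398], [0.5167, -0.2822]]
226 318 347 [[0.4984, -0.2445], [0.5084, -0.2845]]
232 319 344 [[0.4903, -0.2479], [0.499, -0.2827]]
238 323 343 [[0.4831, -0.2553], [0.4902, -0.2836]]
244 324 343 [[0.4749, -0.2588], [0.4816, -0.2858]]
250 325 342 [[0.4665, -0.2623], [0.4726, -0.2868]]
256 326 342 [[0.4581, -0.2658], [0.4639, -0.2891]]
262 327 342 [[0.4495, -0.2694], [0.455, -0.2914]]
268 328 341 [[0.4409, -0.273], [0.4458, -0.2923]]
274 328 342 [[0.4319, -0.2753], [0.4371, -0.2961]]
280 329 342 [[0.4231, -0.279], [0.428, -0.2985]]
```

```bash
python3 -c "
from h import *
go(.521,-.2584,.06,.3)"
```

```text
shift [-0.0395  0.0089  0.1582] turn -0.298 | at [ 0.5579 -0.2405  0.2181] [-3.1376  0.0044  0.248 ] t 10.75 w 0.061 F [-0.4 -0.1 -0.6] 0.0
```

carry_out --steps '[[[-0.04,0.009,0.05],-0.3,-0.3],[[-0.04,0.009,0.1],-0.3,-0.3],[[-0.04,0.009,0.15],-0.3,-0.3],[[-0.04,0.009,0.158],-0.3,-0.3],[[-0.04,0.009,0.158],-0.3,-0.3],[[-0.04,0.009,0.158],-0.3,-0.3]]'

```text
time: 11.5
tool_pos: [0.5241, -0.2602, 0.0665]
ee_rot: [3.138, -0.003, 0.301]
wrist_force: [-0.2, 0.2, 0.4]
width: 0.0612
finger_force: 0.0
```

```bash
python3 -c "
from m import *
go(.521,-.2584,.004,.3)
s=snap('wrist','w5'); cv2.imwrite('pics/w5c.png',cv2.cvtColor(s['image'][100:400,120:520],cv2.COLOR_RGB2BGR)); marks(s)
P=[[.521,-.2584,.018]]; e=np.array([.955,.2955]);print(proj(s,[[.521,-.2584,.018],[*(np.array([.521,-.2584])+.055*e),.006]]))"
```

```text
shift [-0.0026 -0.0029  0.0625] turn 0.007 | at [ 0.5241 -0.2602  0.0665] [ 3.1379e+00 -3.1000e-03  3.0120e-01] t 11.5 w 0.0612 F [-0.2  0.2  0.4] 0.0
[[321.22275932 221.68113656]
 [321.15455182 151.60972694]]
```

View pics/w5c.png

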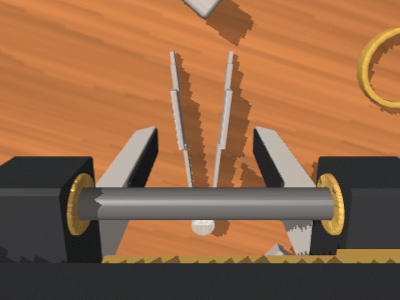

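The tips are at (292,152) and (351,152), and the predicted midpoint was (321,152), so the estimate holds. Next I'll descend.

carry_out --steps '[[[0,0,0.02],0,-0.3],[[0,0,0.04],0,-0.3],[[0,0,0.05],0,-0.3],[[0,0,0.05],0,-0.3],[[0,0,0.05],0,-0.3]]'

```text
time: 12.18
tool_pos: [0.5233, -0.2598, 0.0151]
ee_rot: [3.14, -0.002, 0.301]
wrist_force: [0.1, 0.2, -0.8]
width: 0.0609
finger_force: 0.0
```

```bash
python3 -c "
from h import *
go(.521,-.2584,.004,.3)"
```

```text
shift [-0.0018 -0.0021  0.0111] turn 0.004 | at [ 0.5233 -0.2598  0.0151] [ 3.1397e+00 -1.5000e-03  3.0080e-01] t 12.18 w 0.0609 F [ 0.1  0.2 -0.8] 0.0
```

carry_out --steps '[[[-0.002,-0.002,0.006],0,-0.3],[[-0.002,-0.002,0.011],0,-0.3],[[-0.002,-0.002,0.011],0,-0.3],[[-0.002,-0.002,0.011],0,0.0],[[-0.002,-0.002,0.011],0,0.1],[[-0.002,-0.002,0.011],0,0.2],[[-0.002,-0.002,0.011],0,0.3],[[-0.002,-0.002,0.011],0,0.4],[[-0.002,-0.002,0.011],0,0.4],[[-0.002,-0.002,0.011],0,0.4]]'

```text
time: 13.42
tool_pos: [0.5201, -0.2582, 0.003]
ee_rot: [3.141, -0.0, 0.301]
wrist_force: [-0.4, -0.3, 0.1]
width: 0.0282
finger_force: 10.1
```

```bash
python3 -c "
from m import *
go(.521,-.2584,.06,.332)
s=snap('wrist','w6')"
```

```text
shift [ 0.0008  0.0005 -0.057 ] turn -0.179 | at [ 0.5201 -0.2582  0.003 ] [ 3.141e+00 -3.000e-04  3.007e-01] t 13.43 w 0.0282 F [-0.4 -0.3  0.1] 10.1
```

carry_out --steps '[[[0,0,-0.01],0,0.4],[[0,0,-0.025],0,0.4],[[0,0,-0.04],0,0.4],[[0,0,-0.055],0,0.4],[[0,0,-0.07],-0.1,0.4],[[0,0,-0.08],-0.18,0.4],[[0,0,-0.08],-0.18,0.4],[[0,0,-0.08],-0.18,0.4]]'

```text
time: 14.48
tool_pos: [0.5196, -0.2578, 0.0822]
ee_rot: [-3.141, 0.001, 0.332]
wrist_force: [-1.0, -0.3, -0.3]
width: 0.0283
finger_force: 9.7
```

```bash
cat >> m.py <<'E'
def tips(s,show=None):
    "tip ends (px) of the bright leaves ahead of the fingers, and their tool-frame points at the tip height"
    o=robot.get_obs(); R=Ro.from_euler('xyz',o['ee_rot']).as_matrix(); P=(cloud(s)-o['tool_pos'])@R
    m=((abs(P[...,0]-.045)<.03)&(abs(P[...,1])<.03)&(P[...,2]>-.03)&(P[...,2]<.015)&(s['z_map']>0)).astype(np.uint8)
    n,l,st,ce=cv2.connectedComponentsWithStats(m)
    for i in range(1,n):
        if st[i,4]<20: continue
        q=P[l==i]; e=q[q[:,0]>q[:,0].max()-.008]
        print('leaf',st[i],'tool xyz of end',e.mean(0).round(4),'xmax',q[:,0].max().round(4),'z',np.percentile(q[:,2],[5,95]).round(4),'slope y,z',np.polyfit(q[:,0],q[:,1],1)[0].round(3),np.polyfit(q[:,0],q[:,2],1)[0].round(3))
E
python3 -c "
from m import *
s=snap('wrist','w7'); tips(s)
cv2.imwrite('pics/w7c.png',cv2.cvtColor(s['image'][60:360,100:540],cv2.COLOR_RGB2BGR))
e=np.array([np.cos(.332),np.sin(.332)]); g=np.array([.5377,.0136])-.055*e; go(*g,.083,.332)
"
```

```text
leaf [301 151  11  74 581] tool xyz of end [ 0.0525 -0.0101 -0.0025] xmax 0.0564 z [-0.0157 -0.0012] slope y,z 0.032 0.327
leaf [339 151  12  74 592] tool xyz of end [ 0.0527  0.0108 -0.0033] xmax 0.0566 z [-0.0157 -0.0026] slope y,z -0.045 0.322
shift [ 0.0507 -0.2505 -0.0009] turn 0.001 | at [ 0.5195 -0.2577  0.0819] [-3.1404e+00  1.1000e-03  3.3220e-01] t 14.53 w 0.028 F [-0.5  0.3 -1.1] 9.7
```

View pics/w7c.png

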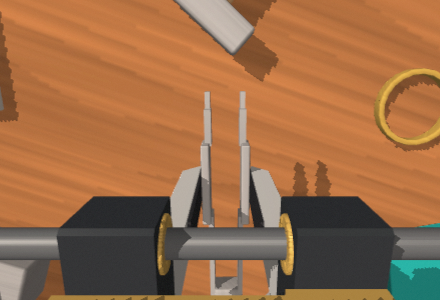

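Both leaves are parallel and held symmetrically, with the tip ends at crop (207,93) and (243,93). Next I'll carry them over the tile.

carry_out --steps '[[[0.003,-0.012,0],0,0.4],[[0.008,-0.04,0],0,0.4],[[0.016,-0.08,0],0,0.4],[[0.024,-0.12,0],0,0.4],[[0.032,-0.16,0],0,0.4],[[0.04,-0.2,0],0,0.4],[[0.047,-0.235,0],0,0.4],[[0.051,-0.25,0],0,0.4],[[0.051,-0.25,0],0,0.4],[[0.051,-0.25,0],0,0.4]]'

```text
time: 15.78
tool_pos: [0.4868, -0.0059, 0.0827]
ee_rot: [3.141, 0.0, 0.331]
wrist_force: [-0.5, -0.3, -1.5]
width: 0.0285
finger_force: 9.7
```

```bash
python3 -c "
from m import *
s=snap('wrist','w8'); tips(s); marks(s,(.5377,.0136))
e=np.array([np.cos(.332),np.sin(.332)]); g=np.array([.5377,.0136])-.055*e; go(*g,.04,.332)
cv2.imwrite('pics/w8c.png',cv2.resize(cv2.cvtColor(s['image'][120:270,220:420],cv2.COLOR_RGB2BGR),None,fx=4,fy=4,interpolation=0))
"
```

```text
leaf [301 151  11  75 583] tool xyz of end [ 0.0524 -0.0104 -0.0022] xmax 0.0563 z [-0.0155 -0.0009] slope y,z 0.031 0.333
leaf [339 151  12  74 589] tool xyz of end [ 0.0527  0.0105 -0.0029] xmax 0.0565 z [-0.0156 -0.0021] slope y,z -0.047 0.323
mark [0.5346 0.0235] ang 0.352 len 0.0345 82
mark [0.5402 0.0037] ang 0.338 len 0.0345 86
gap 0.02052579994381386 mid [0.53740235 0.01357957] ang 0.34491240472423235
shift [-0.0005 -0.0021  0.0427] turn -0.006 | at [ 0.4869 -0.0061  0.0827] [3.141e+00 2.000e-04 3.309e-01] t 15.82 w 0.0287 F [-0.1 -0.3 -0.3] 9.7
```

View pics/w8c.png

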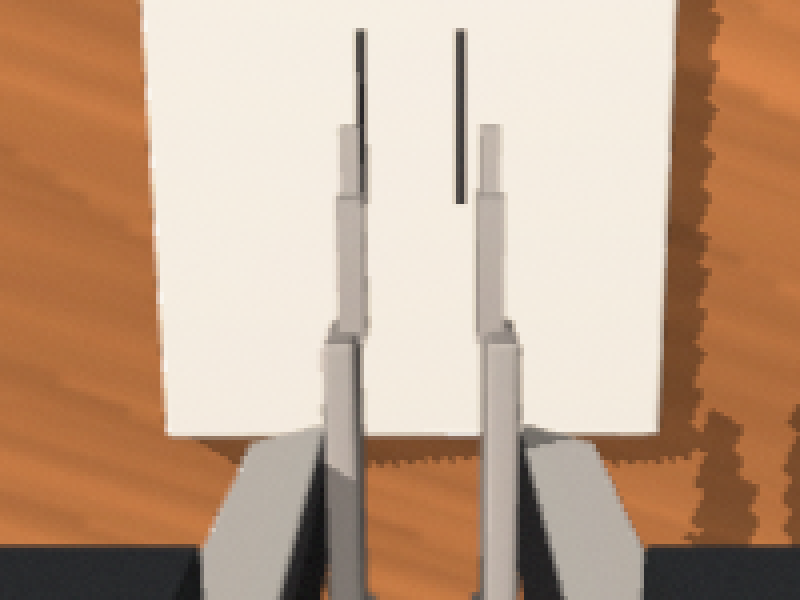

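The tips at crop (350,130) and (490,130) straddle the two lines at columns 361 and 461, still high up, and are parallel to them. Next I'll descend part way and measure from near.

carry_out --steps '[[[0,-0.001,0.01],0,0.4],[[-0.002,-0.002,0.025],0,0.4],[[-0.002,-0.002,0.04],0,0.4],[[-0.002,-0.002,0.05],0,0.4],[[-0.002,-0.002,0.054],0,0.4],[[-0.002,-0.002,0.054],0,0.4],[[-0.002,-0.002,0.054],0,0.4]]'

```text
time: 16.7
tool_pos: [0.4847, -0.0038, 0.0294]
ee_rot: [3.141, -0.001, 0.332]
wrist_force: [0.2, -0.0, -1.2]
width: 0.0287
finger_force: 9.7
```

```bash
cat >> m.py <<'E'
def fine(s):
    "subpixel lines (ahead of tips) and tip edges, in the tool frame"
    o=robot.get_obs(); R=Ro.from_euler('xyz',o['ee_rot']).as_matrix(); T=lambda w:(w-o['tool_pos'])@R
    g=s['image'].min(2).astype(float); tp=proj(s,o['tool_pos']+R@[.056,0,-.003])[0]; r0=int(tp[1])
    res=[]
    for side in (-1,1):
        pts=[]
        c0=proj(s,o['tool_pos']+R@[.065,side*.0103,o['tool_pos'][2]-.012])[0][0]
        for v in range(r0-40,r0-2):
            u=np.arange(int(c0)-9,int(c0)+10); w=(200-g[v,u]).clip(0)
            if (g[v,u]<90).sum()>=1: pts.append(((u*w).sum()/w.sum(),v))
        pts=np.array(pts); q=T(ray(s,pts,.012)); f=np.polyfit(q[:,0],q[:,1],1)
        print('line side',side,'n',len(q),'tool x',q[:,0].min().round(4),q[:,0].max().round(4),'y@.055',np.polyval(f,.055).round(5),'slope',f[0].round(4)); res.append(np.polyval(f,.055))
    print('line gap',np.diff(res),'mid',np.mean(res))
E
python3 -c "
from m import *
s=snap('wrist','w9'); tips(s); fine(s); go(.487,-.006,.022,.333)
im=s['image'][110:260,220:420]
cv2.imwrite('pics/w9c.png',cv2.resize(cv2.cvtColor(im,cv2.COLOR_RGB2BGR),None,fx=4,fy=4,interpolation=0))
"
```

```text
leaf [301 151  11  75 585] tool xyz of end [ 0.0524 -0.0102 -0.002 ] xmax 0.0563 z [-0.0154 -0.0004] slope y,z 0.033 0.336
leaf [339 151  12  74 592] tool xyz of end [ 0.0526  0.0106 -0.0028] xmax 0.0564 z [-0.0155 -0.0021] slope y,z -0.046 0.325
line side -1 n 25 tool x 0.0572 0.0724 y@.055 -0.00954 slope -0.0027
line side 1 n 25 tool x 0.0572 0.0724 y@.055 0.0111 slope -0.0075
line gap [0.0206346] mid 0.0007787362437667728
shift [0.0015 0.0028 0.0074] turn -0.005 | at [ 0.4847 -0.0038  0.0294] [ 3.1409e+00 -1.2000e-03  3.3220e-01] t 16.75 w 0.0285 F [-0.  -0.5  0. ] 9.7
```

View pics/w9c.png

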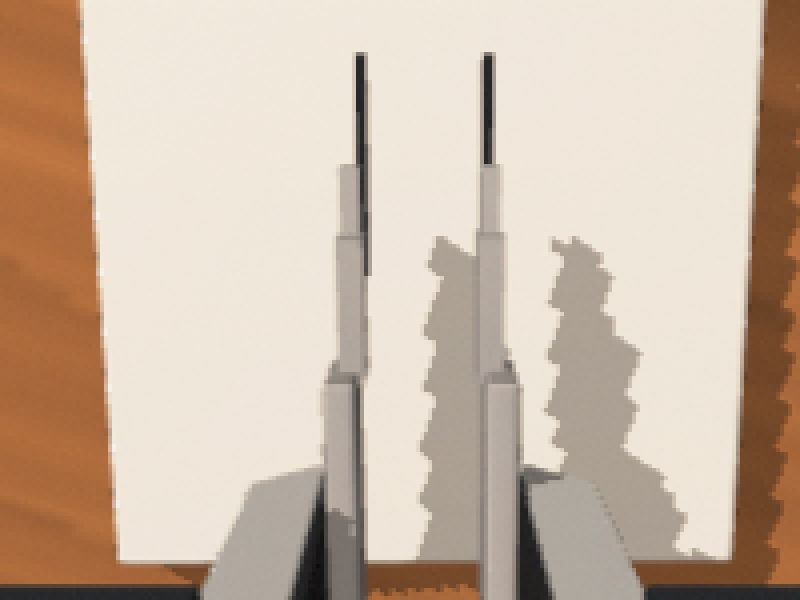

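carry_out --steps '[[[0,0.0003,0.003],0,0.4],[[0,0.0006,0.006],0,0.4],[[0,0.0006,0.008],0,0.4],[[0,0.0006,0.008],0,0.4],[[0,0.0006,0.008],0,0.4],[[0,0.0006,0.008],0,0.4]]'

```text
time: 17.5
tool_pos: [0.4844, -0.0044, 0.0209]
ee_rot: [3.141, -0.0, 0.332]
wrist_force: [0.2, -0.2, -0.1]
width: 0.0283
finger_force: 9.7
```

```bash
cat >> m.py <<'E'
def outer(s):
    o=robot.get_obs(); R=Ro.from_euler('xyz',o['ee_rot']).as_matrix(); g=s['image'].astype(float).sum(2)/3; ys=[]
    for x in (.0475,.049,.0505,.052,.0535):
        row=[]
        for side in (-1,1):
            p=proj(s,o['tool_pos']+R@[x,side*.0119,-.003])[0]; v=int(round(p[1])); u=np.arange(int(p[0])-5,int(p[0])+6); pr=g[v,u]
            d=np.abs(np.diff(pr)); 
            win=d*(np.abs(u[:-1]+.5-p[0])<3); uu=(win*(u[:-1]+.5)).sum()/win.sum() if win.max()>8 else np.nan
            w=ray(s,[[uu,v]],o['tool_pos'][2]+.003)[0]; row.append(((w-o['tool_pos'])@R)[1])
            if x==.0505: print('profile',side,round(p[0],1),u[0],pr.astype(int))
        ys.append(row)
    ys=np.array(ys); print('outer edges',ys.round(4).tolist()); m=np.nanmedian(ys,0); print('gap',m[1]-m[0]-.003,'mid',m.mean())
E
python3 -c "
from m import *
s=snap('wrist','w10'); tips(s); fine(s); outer(s); go(.487,-.006,.022,.333)
print([round(robot.get_obs()['width'],5) for _ in range(2)])
"
```

```text
leaf [ 276  120   98  105 9035] tool xyz of end [0.0707 0.     0.0089] xmax 0.0746 z [-0.0078  0.0099] slope y,z -0.001 0.11
line side -1 n 26 tool x 0.0576 0.0728 y@.055 -0.00998 slope 0.0017
line side 1 n 26 tool x 0.0576 0.0727 y@.055 0.0107 slope -0.0076
line gap [0.02067709] mid 0.00036147046794361964
profile -1 304.4 299 [229 229 229 229 230 215 172 172 173 173 146]
profile 1 344.5 339 [211 158 173 172 173 184 214 212 159 159 159]
outer edges [[-0.0119, 0.012], [-0.0119, 0.0119], [-0.012, 0.0125], [-0.0119, 0.0124], [-0.0119, 0.012]]
gap 0.020930455031185628 mid 5.7694092438330055e-05
shift [ 0.0019  0.0024 -0.0011] turn -0.005 | at [ 0.4844 -0.0044  0.0209] [ 3.1414e+00 -2.0000e-04  3.3220e-01] t 17.55 w 0.0283 F [ 0.6 -0.5 -1. ] 9.7
[0.02832, 0.02832]
```

The tip gap is about 20.7 mm against a line gap of about 20.65 mm, with the tips around 6 mm above the tile. One last sideways nudge of 0.4 mm, then settle.

carry_out --steps '[[[0,0.0004,0],0,0.4],[[0,0.0004,0],0,0.4],[[0,0.0004,0],0,0.4],[[0,0.0004,0],0,0.4],[[0,0.0004,0],0,0.4],[[0,0.0004,0],0,0.4]]'

```text
time: 18.3
tool_pos: [0.4844, -0.0048, 0.0208]
ee_rot: [3.141, 0.0, 0.332]
wrist_force: [-0.7, -0.8, -0.1]
width: 0.0283
finger_force: 9.7
```

```bash
python3 -c "
from m import *
s=snap('wrist','w11'); fine(s); outer(s); go(.487,-.006,.022,.333)
"
```

```text
line side -1 n 26 tool x 0.0577 0.0728 y@.055 -0.01026 slope -0.0067
line side 1 n 27 tool x 0.0576 0.0734 y@.055 0.01041 slope -0.0114
line gap [0.0206616] mid 7.50260836449362e-05
profile -1 304.5 299 [229 228 229 229 229 215 172 172 173 172 155]
profile 1 344.5 339 [210 158 173 172 172 184 214 212 159 158 159]
outer edges [[-0.0118, 0.0119], [-0.0119, 0.0119], [-0.012, 0.0125], [-0.012, 0.0127], [-0.012, 0.012]]
gap 0.0210127921154775 mid 1.8507637430163412e-05
shift [ 0.002   0.002  -0.0012] turn -0.005 | at [ 0.4844 -0.0048  0.0208] [3.1415 0.     0.3321] t 18.35 w 0.0283 F [ 0.5 -0.1 -0.3] 9.7
```

Line midpoint and tip midpoint agree to about 0.2 mm, and the gaps agree to about 0.1 mm. I'm handing it in.

```bash
python3 -c "
from bench import robot
print(robot.close_job())"
```

```text
the job is handed in; nothing more can be done
None
```

The job is handed in at about 18 s: the three offcuts are off the tile, the scraper is back on the bench, and the tweezers are held about 6 mm above the tile at a tip gap of about 20.7 mm (lines 20.7 mm apart), one tip over each line. I viewed 11 pictures, one over the limit of 10.

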